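# Clamp a sample jar on the shaker with the cam quick-release hold-down

### The job

Clamp the white jar on the shaker for mixing: first flip the red-ball cam lever up and over until it is fully open, then slide the jar back along the mat until it stands against both stop pins under the rubber foot. With the lever still open, wind the orange wing nut clockwise until the foot just touches the jar's lid, then flip the lever all the way shut so that the cam squeezes the jar down. Keep the jar upright and leave everything else where it stands.

Things in the scene. Friction and masses are not known exactly. Their poses are not given: they have to be found in the camera images.
- shaker: White laboratory shaker fixed to the bench, 260 (x) by 300 (y) mm, its platform with black rubber mat 86 mm above the bench. Origin: centre of its underside, straight below the jar's clamped place. x points from the front panel (robot's side) to the back, y to its left, where the cam lever is, z up. Two steel columns 16 mm thick stand at y = +105 and -105 mm and carry the blue clamping bar.
- jar: White plastic sample jar with a yellow band, 78 mm tall; body 58 mm across up to 62 mm height, the screw lid above it 62 mm across; about 0.2 kg. Origin: centre of its underside. It starts on the mat 56 to 72 mm in front of its place and up to 12 mm to a side; slid straight back it nests in the V of the two stop pins. Push it below mid-height, or it may tip.
- nest (a point): The jar's place: point on the top of the mat under the foot's axis, where the centre of the jar's underside is when the jar touches both stop pins. The pins are black rubber, 10 mm thick, 46 mm tall, standing 17 mm behind this point and 29 mm to either side.
- lid_top (a point): Centre of the top face of the jar's lid, 78 mm above the jar's underside.
- foot_pad: Black rubber pressure foot, a disc 36 mm across and 9 mm thick under the middle of the bar. Origin: centre of its lower face, z up. It hangs on a spring plunger below the threaded spindle.
- plunger (a joint): How far the foot is pushed up against its spring, in m: 0 when hanging free, 0.008 at the stop. The spring presses with 3 N plus 6 N per mm.
- wing_nut (a joint): Turn of the orange wing nut in rad, clockwise from above positive, 0 to 8. At 0 its two wings lie along the bar (the shaker's y). It is fixed on the threaded spindle: each clockwise turn (6.28 rad) lowers nut, spindle and foot by 10 mm (1.59 mm per rad). It stays where it is left; friction 0.07 N m, up to 0.12 N m while squeezing.
- nut_top (a point): Centre of the top of the wing nut's hub, on the spindle's axis. Hub 22 mm across, 18 mm tall; the two wings form one straight bar 76 mm long, 10 mm thick, 16 mm tall, its top level with this point. A finger may push a wing round from the side, or the bar may be pinched across its thickness and turned.
- bar_top (a point): Point on the spindle's axis at the level of the blue clamping bar's upper face. The bar is 36 mm wide (x), 250 mm long (y), 18 mm thick; its underside is 35 to 44 mm above the jar's lid. With the nut at 0 the wings' underside is 20 mm above this point; a brass bush 28 mm across stands 3 mm above the bar round the spindle.
- cam_lever (a joint): Angle of the cam lever in rad: 0 fully shut (lever points to the shaker's front, 30 degrees above level), 1.05 upright, 1.9 fully open (leaning 49 degrees past upright to the back). It swings in an upright plane along the shaker's x. Opening lifts bar, nut and foot evenly by 5 mm, shutting lowers them. Friction 0.12 N m; it stays where it is left.
- lever_ball (a point): Centre of the red ball, 22 mm across, on the end of the steel cam lever, 85 mm from the pivot.
- lever_pivot (a point): Pivot of the cam lever, on top of the column at the shaker's left end (y = 105 mm), 15 mm above the bar's upper face when shut. The lever's arm is 18 mm wide (y) and 9 mm thick.
- vial: Bystander: amber dropper vial, 24 mm across, 70 mm tall, on the mat's front right corner. Origin: centre of its underside.
- cream_pot: Bystander: small white pot with metal lid, 44 mm across, 36 mm tall, on the mat's front left corner. Origin: centre of its underside.
- wash_bottle: Bystander: white wash bottle with bent spout, 68 mm across, 193 mm tall, on the bench beside or behind the shaker. Origin: centre of its underside.
- spray_bottle: Bystander: pink spray bottle with red trigger head, 72 mm across, 157 mm tall, on the bench beside or behind the shaker. Origin: centre of its underside.
- beaker: Bystander: empty glass beaker, 68 mm across, 90 mm tall, on the bench beside or behind the shaker. Origin: centre of its underside.
- spatula: Bystander: steel spatula with black handle, 170 mm long, lying across the back of the mat. Origin: its middle, underside.

How it is judged:
By the outcome, as a careful person would: the job done as asked, in the order asked, and still so for the second after the job is handed in, with the robot touching nothing.
It also fails if it takes over 61 s, if anything falls off the work surface, if the arm or the gripper's body presses on something with over 40 N, if the wrist force passes 120 N, or if a joint passes its speed limit or range.

### The arm

A 6-joint arm with a two-finger parallel gripper is mounted at the origin on the work surface. World frame = base frame: x ahead of the robot, y to its left, z up, the work surface at z = 0. Lengths are in mm, angles in rad, forces in N, time in s.
With the tool pointing down it reaches from about 300 to 775 mm from the base axis. Payload 14.6 kg.
Tool frame: the origin (TCP) lies on the centre line of the jaws, within the pads' length; the fingertips stand 19 mm ahead of it and the grasp point (between the pads) is the TCP (bot.tip_reach is the distance from the TCP to the fingertips, in mm); y points along the fingers, x is the direction in which the jaws open and shut, and the axes are right-handed (so a half turn about y gives the same grasp; the last joint's range is limited). The gripper opens to 85 mm and grips with 20 to 120 N. Pads are 22 mm wide; open, the fingers measure 114 mm over their backs; the gripper's body (76 mm by 85 mm) begins 54 mm behind the grasp point. The pads swing forward as they close: fully open they stand 13 mm farther back than shut.
Start: joints at [1.239, 0.3, 1.521, -0, 1.321, -0.067], TCP at [143.942, 530.82, 250.281] pointing down, gripper open.
Joint ranges: [-3.03, 3.03], [-0.79, 2.21], [0.23, 2.52], [-1.04, 4.18], [0, 3.07], [-2.55, 2.55]. Speed limits (rad/s): [2.22, 2.22, 2.57, 3.14, 3.14, 3.14].

### API

Orientations are given as a unit quaternion [w, x, y, z].
In Python, from rig import bot gives the robot as it stands. Calls block until the motion is done:
- bot.move_to(position, orientation): joint-space move of the TCP to a pose.
- bot.servo_line(position, attitude=None, speed=150, until_force=None): straight line of the TCP; attitude=None keeps the orientation; speed is the mean speed in mm/s. With until_force (N) it stops when the force on the tool has changed by that much, and returns True; else False.
- bot.move_joints(angles): joint-space move.
- bot.move_gripper(opening, grip_force=None): finger opening in mm; grip_force is the grip in N (None keeps the last); returns when the fingers have stopped.
- bot.dwell(seconds).
- bot.ik(position, orientation): joint angles nearest the present ones, or None.
- bot.read_state(): the state.
- bot.read_camera(name): name is "scene" or "top"; returns a dict with "image" (400x640x3 uint8, blue, green, red), "depth" (400x640 float32, mm along the optical axis (not along the pixel's ray), 0 where there is no reading), "fovy" (degrees; the focal length in pixels is half the picture's height over the tangent of half this angle, whatever the lens; pixels are square), "cx", "cy" (the principal point, pixels), "k1" (the pictures are not rectified: a ray, as slopes to the right and down, at radius r is drawn at 1 + k1 r^2 times it, then the intrinsics apply), "eye" and "attitude" of the camera in the world. Camera axes: x right, y down, z forward; pixel columns grow to the right and rows downward; lengths in mm; the calibration is good to about 2 mm. A picture is of the moment at which its call begins.
A pose or a line that the arm cannot do raises bot.MotionError and nothing moves.
- bot.finish_job(): hands the job in, once; it reports no verdict.
The state is a dict: "clock": time; "joint_positions": joint angles; "qvel": joint speeds; "effort": joint torques, N m; "ee_pos": TCP position; "tool_rot": TCP orientation; "ft_force": force on the tool from outside, world axes, zero at the start; "moment": the same for the moment, N m; "grip_width": finger opening in mm.
Only numpy, scipy, OpenCV 4.12 (cv2) and the standard library are available. Lean on these libraries where they do the work, as an engineer would, in place of code of your own. Each camera call takes 0.05 s, during which the arm holds its last target.

## Working session

There is one attempt and no reset: what is moved stays moved. The work goes in short steps, each a Python script; the robot and the scene stay as the last script left them, time stands still between calls to the robot, and variables do not carry over. Pictures are saved under pics/ and viewed, and the job is handed in when it is done.

```bash
ls; mkdir -p pics; python3 - <<'E'
from rig import bot
import cv2,numpy as np,pickle
s=bot.read_state();print(s)
for n in("scene","top"):
    c=bot.read_camera(n);cv2.imwrite(f"pics/{n}0.png",c["image"]);pickle.dump(c,open(f"{n}0.pkl","wb"))
    print(n,{k:v for k,v in c.items() if k not in("image","depth")})
print(bot.tip_reach)
E
```

```text
pics
{'clock': 0.0, 'joint_positions': array([ 1.23942916e+00,  3.00496976e-01,  1.52161199e+00, -1.40230478e-05,
        1.32072595e+00, -6.66245523e-02]), 'qvel': array([ 0.00049868,  0.00061287, -0.00121158, -0.00120283, -0.00036331,
        0.00164969]), 'effort': array([-1.34441165e-03, -5.43500805e+01, -3.61791730e+01, -2.13667290e-04,
        4.05013780e-03,  3.70449629e-05]), 'ee_pos': array([143.85788809, 530.61653306, 249.69404065]), 'tool_rot': array([-0.56137049,  0.56186458,  0.42927104, -0.42999738]), 'ft_force': array([ 0.42838805, -0.77639638,  0.47771582]), 'moment': array([0.03484387, 0.05874335, 0.02435989]), 'grip_width': 85.10306250240833}
scene {'fovy': 52.12024188305178, 'cx': 323.86657227681536, 'cy': 199.45854050153238, 'k1': 0.010705336677682756, 'eye': array([1422.14775589,   97.23907564,  675.57402922]), 'attitude': array([-0.31825409,  0.59325661,  0.64703048, -0.35792805])}
top {'fovy': 44.30754881094322, 'cx': 325.85189089260655, 'cy': 192.38339562191106, 'k1': -0.08047589777015857, 'eye': array([ 419.8039624 ,   25.36689755, 1420.76265152]), 'attitude': array([-0.06601636,  0.70461457, -0.70348838,  0.06530118])}
19.0
```

View pics/scene0.png

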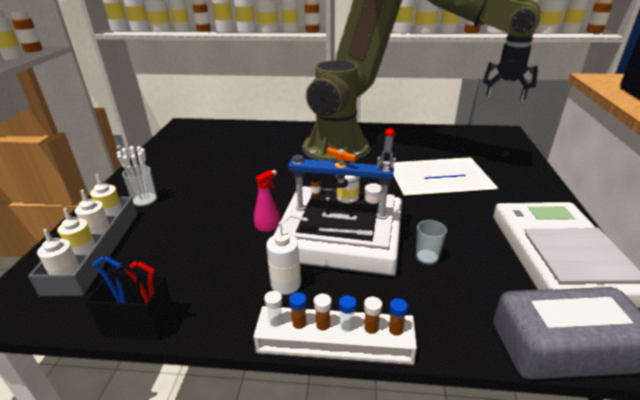

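View pics/top0.png

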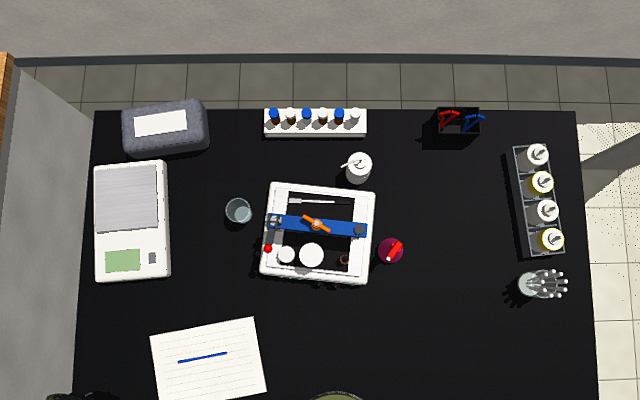

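```bash
cat > h.py <<'E'
import numpy as np,cv2,pickle
from scipy.spatial.transform import Rotation as R
def q2R(q): return R.from_quat([q[1],q[2],q[3],q[0]])
def K(c):
    f=200/np.tan(np.radians(c["fovy"])/2);return np.array([[f,0,c["cx"]],[0,f,c["cy"]],[0,0,1]]),np.array([c["k1"],0,0,0,0.])
def cloud(c):
    h,w=c["depth"].shape;u,v=np.meshgrid(np.arange(w),np.arange(h))
    k,d=K(c);p=cv2.undistortPoints(np.stack([u,v],-1).reshape(-1,1,2).astype(np.float64),k,d).reshape(h,w,2)
    P=np.dstack([p,np.ones((h,w))])*c["depth"][...,None]
    W=q2R(c["attitude"]).apply(P.reshape(-1,3)).reshape(h,w,3)+c["eye"]
    W[c["depth"]==0]=np.nan;return W
def ray_at_z(c,uv,z):
    k,d=K(c);p=cv2.undistortPoints(np.array(uv,float).reshape(-1,1,2),k,d).reshape(-1,2)
    r=q2R(c["attitude"]).apply(np.c_[p,np.ones(len(p))]);t=(z-c["eye"][2])/r[:,2];return c["eye"]+r*t[:,None]
def proj(c,P):
    k,d=K(c);X=q2R(c["attitude"]).inv().apply(np.atleast_2d(P)-c["eye"])
    return cv2.projectPoints(X,np.zeros(3),np.zeros(3),k,d)[0].reshape(-1,2)
def load(n): return pickle.load(open(n+".pkl","rb"))
E
python3 - <<'E'
from h import *
c=load("top0");W=cloud(c)
im=c["image"][165:300,215:420];cv2.imwrite("pics/topz.png",cv2.resize(im,None,fx=3.9,fy=3.9,interpolation=cv2.INTER_CUBIC))
s=load("scene0");im=s["image"][110:290,220:460];cv2.imwrite("pics/scz.png",cv2.resize(im,None,fx=3.3,fy=3.3,interpolation=cv2.INTER_CUBIC))
for u,v,n in[(311,254,"lid"),(286,254,"pot"),(267,248,"ball"),(316,224,"nut"),(290,221,"bar"),(345,227,"bar"),(344,258,"vial"),(270,192,"rim"),(320,240,"mat"),(310,187,"rim"),(357,165,"wash"),(391,250,"spray"),(238,208,'beaker'),(200,300,'bench')]:
    print(n,W[v,u].round(1))
E
```

```text
lid [496.6  64.4 163.5]
pot [nan nan nan]
ball [502.6 162.4 284.8]
nut [562.2  50.1 256.3]
bar [573.9 114.9 220.2]
bar [559.4 -20.4 219.3]
vial [487.  -19.9 154.2]
rim [675.2 183.7  67.7]
mat [539.6  42.7  82.4]
rim [689.7  71.5  67.5]
wash [735.6 -56.5 140.3]
spray [ 507.5 -141.   154.8]
beaker [639.4 283.9   4.5]
bench [374.3 384.6   3.7]
```

```bash
python3 - <<'E'
from h import *
# top-face rectangle of shaker from top cam
c=load("top0");W=cloud(c)
m=(W[...,2]>40)&(W[...,2]<100)&(np.arange(640)[None]>250)&(np.arange(640)[None]<382)&(np.arange(400)[:,None]>175)&(np.arange(400)[:,None]<290)
print(np.histogram(W[m][:,2],bins=20))
E
```

```text
(array([  17,    8,   29,   46,   54,   71,  225,  523,  782,  527,  168,
         47,  198,  952, 1879, 1524,  539,  134,   32,   14]), array([40.74739616, 43.68968988, 46.63198361, 49.57427733, 52.51657105,
       55.45886478, 58.4011585 , 61.34345222, 64.28574595, 67.22803967,
       70.17033339, 73.11262712, 76.05492084, 78.99721457, 81.93950829,
       84.88180201, 87.82409574, 90.76638946, 93.70868318, 96.65097691,
       99.59327063]))
```

View pics/topz.png

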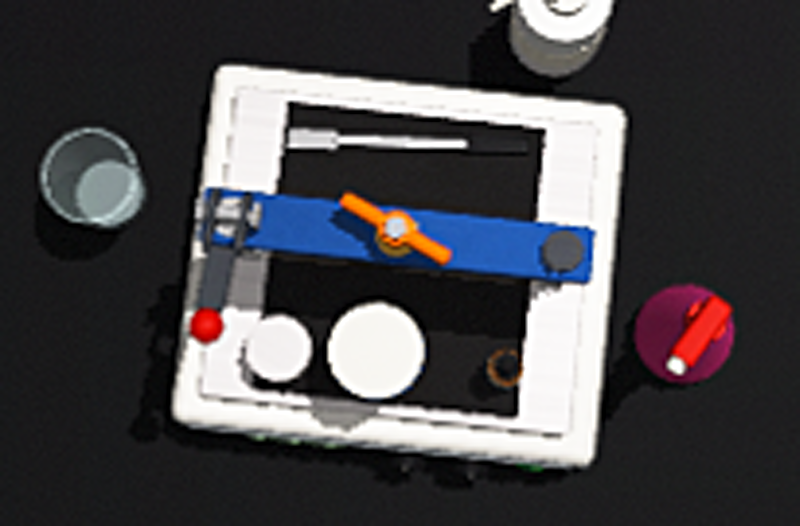

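View pics/scz.png

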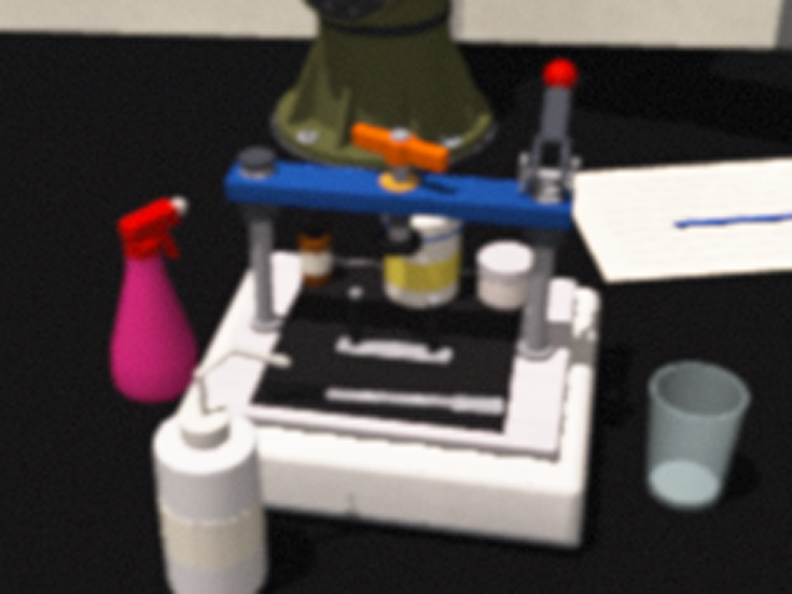

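```bash
python3 - <<'E'
from h import *
for n in("top0","scene0"):
    c=load(n);W=cloud(c);hsv=cv2.cvtColor(c["image"],cv2.COLOR_BGR2HSV)
    H,S,V=[hsv[...,i].astype(int) for i in range(3)]
    uu,vv=np.meshgrid(np.arange(640),np.arange(400))
    reg=(uu>215)&(uu<420)&(vv>110)&(vv<300)
    for name,m in dict(blue=(abs(H-108)<10)&(S>150)&(V>60),orange=(abs(H-12)<5)&(S>180)&(V>150),red=((H<4)|(H>176))&(S>180)&(V>150)).items():
        m=m&reg
        nn,l,st,ce=cv2.connectedComponentsWithStats(m.astype(np.uint8))
        for i in range(1,nn):
            if st[i,4]>25:
                P=W[l==i];print(n,name,st[i],ce[i].round(1),np.nanmedian(P,0).round(1),np.nanstd(P[:,2]).round(1))
                if name=="blue":
                    cn=cv2.findContours((l==i).astype(np.uint8),0,1)[0];cn=max(cn,key=cv2.contourArea)
                    print(cv2.minAreaRect(cn))
                    if n=="top0":
                        for z in(216,219,222):
                            q=ray_at_z(c,cn.reshape(-1,2),z)[:,:2].astype(np.float32);print(z,cv2.minAreaRect(q))
    # bench
c=load("top0");W=cloud(c)
for z0,reg in[((-15,15),(slice(300,380),slice(270,500)))]:
    P=W[reg].reshape(-1,3);P=P[(P[:,2]>-15)&(P[:,2]<15)];print("bench",np.median(P[:,2]),P[:,2].std())
P=W[232:268,322:338].reshape(-1,3);print('mat',np.nanmedian(P,0))
E
```

```text
top0 blue [269 111  10   8  65] [273.4 114.1] [888.9 175.  113.4] 4.0
((273.5, 114.5), (7.0, 9.0), 90.0)
216 ((850.7996826171875, 162.33749389648438), (23.56524085998535, 19.028329849243164), 89.91873168945312)
219 ((849.7263793945312, 161.99642944335938), (23.506620407104492, 18.980905532836914), 89.91853332519531)
222 ((848.6531372070312, 161.65538024902344), (23.447980880737305, 18.933542251586914), 89.91832733154297)
top0 blue [302 111   9   8  59] [306.1 113.8] [887.8  82.7 115. ] 4.3
((306.0, 114.5), (7.0, 8.0), 90.0)
216 ((850.7467651367188, 78.34835052490234), (19.007278442382812, 20.776958465576172), 0.012691953219473362)
219 ((849.6736450195312, 78.21641540527344), (18.959917068481445, 20.725244522094727), 0.012553995475172997)
222 ((848.6005249023438, 78.08448791503906), (18.912612915039062, 20.673465728759766), 0.012755482457578182)
top0 blue [334 111  10   8  65] [338.8 114. ] [889.1  -9.5 114.3] 3.7
((338.5, 114.5), (7.0, 9.0), 90.0)
216 ((850.8442993164062, -5.519449234008789), (19.006269454956055, 23.271772384643555), 0.1217167004942894)
219 ((849.77099609375, -5.4425
[... 958 characters left out ...]

((340.23724365234375, 167.7550811767578), (104.9052963256836, 13.911114692687988), 4.939214706420898)
scene0 blue [288 292  19   8 124] [297.4 296. ] [889.  -12.3 116.1] 47.4
((297.0, 295.5), (7.0, 18.0), 90.0)
scene0 blue [339 294  18   6  73] [347.1 297.3] [884.3  81.7 115.7] 54.0
((347.5, 296.5), (17.0, 5.0), 0.0)
scene0 orange [327 147  29  14 204] [340.5 154.1] [573.9  49.5 250.7] 67.5
scene0 red [385 128   9   7  45] [389.1 131.4] [510.3 161.6 284. ] 71.2
scene0 red [257 171  16  11  81] [263.8 175.3] [ 515.2 -151.8  156.9] 2.3
scene0 red [259 182   8   6  27] [262.2 184.6] [ 530.2 -153.8  137. ] 3.3
bench -0.6299899084147 2.942818396114465
mat [513.73659683  17.28173241  85.39185366]
```

```bash
cat >> h.py <<'E'
def S2W(o,yaw,p):
    p=np.atleast_2d(np.array(p,float));c,s=np.cos(yaw),np.sin(yaw)
    return np.c_[o[0]+c*p[:,0]-s*p[:,1],o[1]+s*p[:,0]+c*p[:,1],p[:,2]]
def overlay(c,o,yaw,bt,jar=None,fn=None,roi=None,ks=4,ang=0.,extra=[]):
    im=cv2.resize(c["image"],None,fx=ks,fy=ks,interpolation=cv2.INTER_CUBIC)
    def dl(P,col=(0,255,0)):
        q=((proj(c,P)+.5)*ks-.5);cv2.polylines(im,[q.round().astype(np.int32)],False,col,1)
    def circ(p,r,z):
        t=np.linspace(0,2*np.pi,40);return np.c_[p[0]+r*np.cos(t),p[1]+r*np.sin(t),0*t+z]
    for z in(bt,bt-18): dl(S2W(o,yaw,[[-18,-125,z],[18,-125,z],[18,125,z],[-18,125,z],[-18,-125,z]]))
    dl(S2W(o,yaw,[[-130,-150,0],[130,-150,0],[130,150,0],[-130,150,0],[-130,-150,0]]))
    for y in(105,-105): dl(S2W(o,yaw,circ((0,y),8,86)))
    for y in(29,-29): dl(S2W(o,yaw,circ((17,y),5,86+46)));
    if jar is not None:
        dl(circ(jar,31,164),(255,0,255));dl(circ(jar,29,86),(255,0,255))
    a=ang+np.pi/6
    b=S2W(o,yaw,[[-85*np.cos(a),105,234-219+bt+85*np.sin(a)]])[0]
    dl(circ(b,11,b[2]),(255,255,0))
    for e in extra: dl(e,(0,255,255))
    x0,x1,y0,y1=[k*ks for k in roi];cv2.imwrite(fn,im[y0:y1,x0:x1]);return b
E
python3 - <<'E'
from h import *
o=(564.5,51.3);yaw=-.1062;bt=219
for n,r in(("top0",(225,400,175,300)),("scene0",(230,430,115,265))):
    print(overlay(load(n),o,yaw,bt,(497,64.4),f"pics/ov_{n}.png",r))
    c=load(n);print(proj(c,S2W(o,yaw,[[0,-125,bt],[0,125,bt]])))
E
```

```text
[502.43261667 163.51136273 276.5       ]
[[366.41059233 230.32374456]
 [265.5005098  219.44103733]]
[502.43261667 163.51136273 276.5       ]
[[289.9265075  161.00475026]
 [394.23570031 169.69750501]]
```

View pics/ov_top0.png

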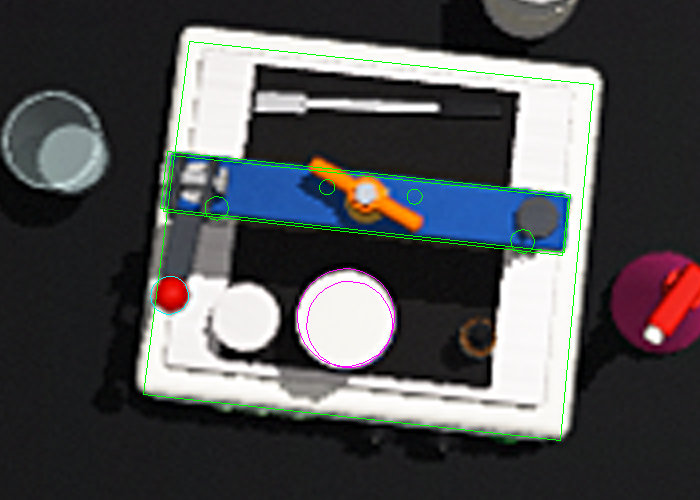

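View pics/ov_scene0.png

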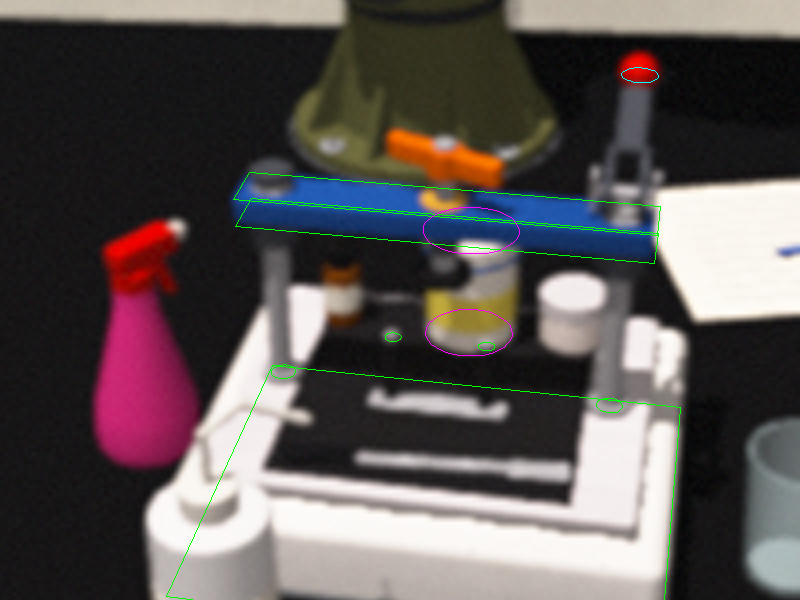

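```bash
cat >> h.py <<'E'
O=np.array([564.5,51.0]);YAW=-.1062
def quat(xdir,ydir):
    x=np.array(xdir,float);y=np.array(ydir,float);y/=np.linalg.norm(y);x-=y*(x@y);x/=np.linalg.norm(x)
    q=R.from_matrix(np.c_[x,y,np.cross(x,y)]).as_quat();return [q[3],q[0],q[1],q[2]]
SX=np.array([np.cos(YAW),np.sin(YAW),0]);SY=np.array([-np.sin(YAW),np.cos(YAW),0]);DN=np.array([0,0,-1.])
PIV=np.array([576-.3,155.2,235.5])
def ballpos(a): return PIV+85*(-np.cos(a+np.pi/6)*SX+np.sin(a+np.pi/6)*np.array([0,0,1]))
def st(bot,m=""):
    s=bot.read_state();print(m,round(s["clock"],2),s["ee_pos"].round(1),"F",s["ft_force"].round(1),"M",s["moment"].round(2),"g",round(s["grip_width"],1));return s
def snap(bot,tag):
    for n in("scene","top"):
        c=bot.read_camera(n);pickle.dump(c,open(f"{n}{tag}.pkl","wb"))
E
python3 - <<'E'
from h import *
from rig import bot
s=bot.read_state();print(q2R(s["tool_rot"]).as_matrix().round(2))
c=load("top0");print("pot",ray_at_z(c,[286.2,254.5],122),"vial",ray_at_z(c,[344.5,259],156))
print(ballpos(0),ballpos(1.9))
for sg in(1,-1):
    q=quat(sg*SY,DN)
    for a in(0,1,1.9):print(sg,bot.ik(list(ballpos(a)+[0,0,6]),q))
E
```

```text
[[ 0.26 -0.   -0.97]
 [ 0.97 -0.    0.26]
 [-0.   -1.    0.  ]]
pot [[497.60761805 131.00489185 122.        ]] vial [[484.40509667 -21.15211131 156.        ]]
[502.50256583 163.00292453 278.        ] [639.35513683 148.41429454 291.41938623]
1 [ 2.44335977e-01  2.26614233e-01  1.53435818e+00 -4.44089210e-16
  1.38062024e+00 -1.22026035e+00]
1 [ 2.03959440e-01  3.53940399e-01  1.27514540e+00 -4.44089210e-16
  1.51250685e+00 -1.26063689e+00]
1 [ 1.72300144e-01  5.20204001e-01  1.10700563e+00 -4.44089210e-16
  1.51438302e+00 -1.29229618e+00]
-1 [ 2.44335977e-01  2.26614233e-01  1.53435818e+00 -4.44089210e-16
  1.38062024e+00  1.92133230e+00]
-1 [ 2.03959440e-01  3.53940399e-01  1.27514540e+00 -4.44089210e-16
  1.51250685e+00  1.88095577e+00]
-1 [ 1.72300144e-01  5.20204001e-01  1.10700563e+00 -4.44089210e-16
  1.51438302e+00  1.84929647e+00]
```

```bash
python3 - <<'E'
from h import *
from rig import bot
q=quat(SY,DN);b=ballpos(0)
bot.move_to(list(b+[0,0,70]),q);st(bot,"above")
bot.move_gripper(42)
print(bot.servo_line(list(b+[0,0,6]),speed=120,until_force=8));st(bot,"down")
bot.move_gripper(20,20);st(bot,"gripped")
snap(bot,"1")
E
python3 - <<'E'
from h import *
for n,r in(("top1",(225,400,175,300)),("scene1",(280,480,80,230))):
    c=load(n);overlay(c,O,YAW,219,(497,64.4),f"pics/ov_{n}.png",r)
E
```

```text
above 1.99 [502.3 163.7 347.8] F [-0.1  0.4  0.3] M [ 0.01  0.02 -0.  ] g 85.5
False
down 3.17 [502.7 163.  284.7] F [-0.2 -0.7 -1.1] M [0.   0.03 0.03] g 42.0
gripped 3.51 [502.7 162.8 284.9] F [-1.  -4.6  7. ] M [-0.61  0.23  0.04] g 20.4
```

View pics/ov_scene1.png

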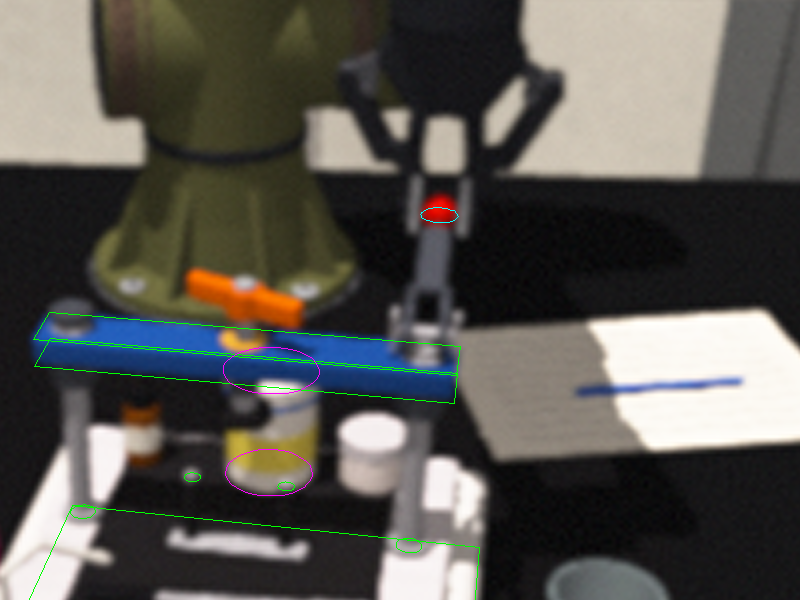

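View pics/ov_top1.png

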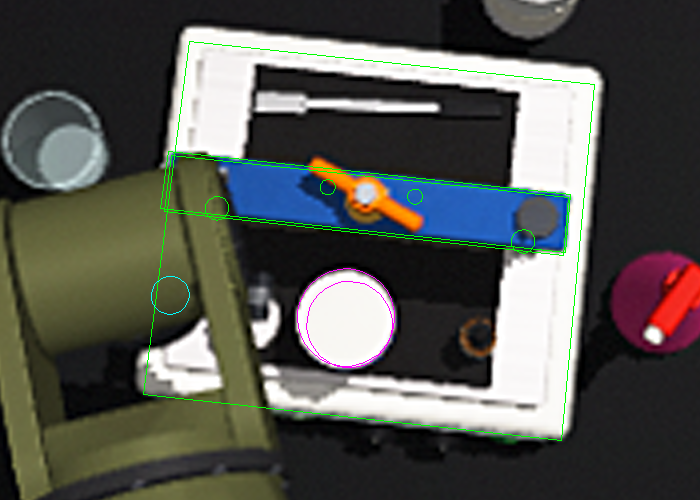

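```bash
python3 - <<'E'
from h import *
from rig import bot
for a in np.linspace(0,1.9,10)[1:]:
    bot.servo_line(list(ballpos(a)+[0,0,6]),speed=110);s=st(bot,f"{a:.2f}")
    if np.linalg.norm(s["ft_force"])>45: print("STOP");break
bot.servo_line(list(ballpos(1.95)+[0,0,6]),speed=110);s=st(bot,"end")
snap(bot,"2")
E
python3 - <<'E'
from h import *
for n,r in(("scene2",(280,480,80,230)),):
    c=load(n);overlay(c,O,YAW,224,(497,64.4),f"pics/ov_{n}.png",r,ang=1.9)
E
```

```text
0.21 3.92 [512.8 161.7 298.8] F [-5.6 -3.5  5. ] M [-0.6   0.89  0.  ] g 20.0
0.42 4.24 [526.2 160.3 310.2] F [-1.  -4.1  2.3] M [-0.69  0.33 -0.03] g 20.2
0.63 4.56 [541.5 158.7 318.9] F [-0.5 -5.4  1. ] M [-0.83  0.15 -0.  ] g 20.5
0.84 4.88 [558.3 156.9 324.5] F [-0.4 -6.1  2.2] M [-0.96  0.15  0.04] g 20.4
1.06 5.19 [576.1 155.  326.5] F [-0.1 -5.3  3.7] M [-0.95  0.18 -0.01] g 20.3
1.27 5.51 [594.1 153.1 324.9] F [ 1.3 -6.2  5.9] M [-0.92 -0.04 -0.06] g 20.5
1.48 5.83 [611.2 151.3 319.5] F [ 3.1 -5.4  8.1] M [-0.91 -0.36 -0.01] g 20.2
1.69 6.14 [626.7 149.6 310.5] F [ 5.6 -5.9  8.8] M [-0.81 -0.77  0.04] g 20.4
1.90 6.46 [639.9 148.2 298.1] F [ 6.4 -5.9  6.7] M [-0.89 -1.01  0.08] g 20.3
end 6.71 [642.5 148.  295.2] F [ 7.6 -5.4  7.7] M [-0.9  -1.07  0.06] g 20.5
```

View pics/ov_scene2.png

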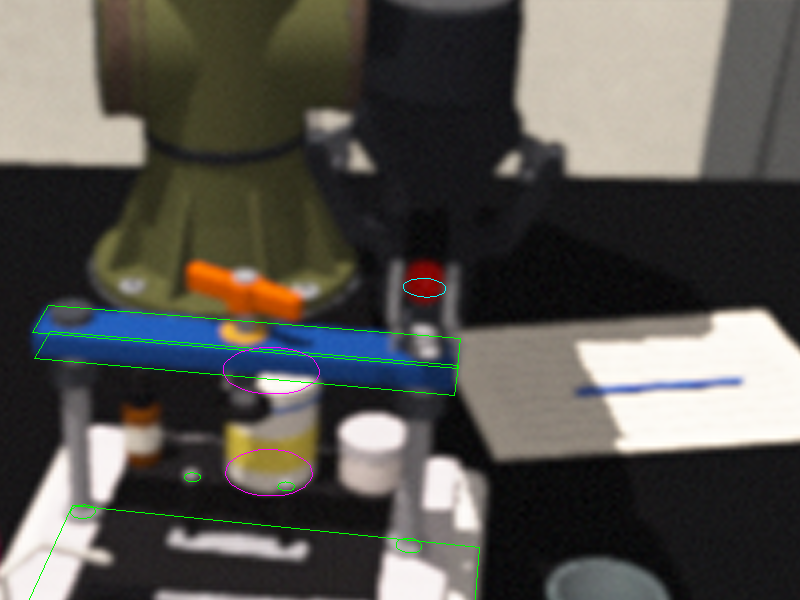

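```bash
python3 - <<'E'
from h import *
from rig import bot
print(bot.servo_line(list(ballpos(2.06)+[0,0,6]),speed=40,until_force=12));s=st(bot,"end")
bot.move_gripper(45);st(bot)
e=s["ee_pos"]
bot.servo_line([e[0],e[1],375],speed=150);st(bot)
# next pose for pushing, tilted tool
for deg in(30,35,40):
  t=np.radians(deg)
  for sg in(1,-1):
    q=quat(sg*SY,np.cos(t)*DN+np.sin(t)*SX)
    for p in((447,68.5,180),(447,68.5,112),(525,55,112)): print(deg,sg,p,bot.ik(list(p),q))
E
```

```text
True
end 7.09 [647.2 147.3 288.6] F [-0.5 -1.8  3.8] M [-0.15  0.2  -0.04] g 20.4
 7.45 [647.6 146.9 288.1] F [-0.5 -0.1  0.6] M [-0.04  0.02 -0.  ] g 44.9
 8.18 [647.1 147.3 373.8] F [ 0.1 -0.7 -0.2] M [ 0.02 -0.04 -0.02] g 45.0
30 1 (447, 68.5, 180) [ 0.12940186 -0.04070026  2.16352346 -0.23737086  0.51938143 -1.15879952]
30 1 (447, 68.5, 112) [ 0.12940186  0.10273546  2.22025145 -0.37082146  0.32792109 -1.01311876]
30 1 (525, 55, 112) [ 0.07320676  0.25172698  2.03474511 -0.26348927  0.34965209 -1.16679719]
30 -1 (447, 68.5, 180) [ 0.12940186 -0.04070026  2.16352346 -0.23737086  0.51938143  1.98279314]
30 -1 (447, 68.5, 112) [ 0.12940186  0.10273546  2.22025145 -0.37082146  0.32792109  2.12847389]
30 -1 (525, 55, 112) [ 0.07320676  0.25172698  2.03474511 -0.26348927  0.34965209  1.97479546]
35 1 (447, 68.5, 180) [ 0.14128325 -0.05917415  2.21065542 -0.35432715  0.41693913 -1.04054119]
35 1 (447, 68.5, 112) [ 0.14128325  0.09561477  2.26457854 -0.65713365  0.2320953  -0.7226733 ]
35 1 (525, 55, 112) [ 0.0806123   0.24296171  2.08123674 -0.46584795  0.23944442 -0.9628505 ]
35 -1 (447, 68.5, 180) [ 0.14128325 -0.05917415  2.21065542 -0.35432715  0.41693913  2.10105147]
35 -1 (447, 68.5, 112) [ 0.14128325  0.09561477  2.26457854 -0.65713365  0.2320953   2.41891935]
35 -1 (525, 55, 112) [ 0.0806123   0.24296171  2.08123674 -0.46584795  0.23944442  2.17874215]
40 1 (447, 68.5, 180) [ 0.15356467 -0.07118013  2.25626893 -0.55224432  0.32016191 -0.84071857]
40 1 (447, 68.5, 112) None
40 1 (525, 55, 112) [ 0.08814639  0.24110627  2.12490587 -0.96487234  0.15160456 -0.46168155]
40 -1 (447, 68.5, 180) [ 0.15356467 -0.07118013  2.25626893 -0.55224432  0.32016191  2.30087408]
40 -1 (447, 68.5, 112) None
40 -1 (525, 55, 112) None
```

```bash
python3 - <<'E'
from h import *
from rig import bot
snap(bot,"3")
for n,r in(("scene3",(280,440,110,230)),("top3",(225,400,175,300))):
    c=load(n);overlay(c,O,YAW,224,(497,64.4),f"pics/ov_{n}.png",r,ang=1.9)
c=load("scene3");hsv=cv2.cvtColor(c["image"],cv2.COLOR_BGR2HSV);H,S,V=[hsv[...,i].astype(int) for i in range(3)]
m=((H<4)|(H>176))&(S>150)&(V>60);m[:,:350]=0;m[:100]=0;m[250:]=0
W=cloud(c);print(np.argwhere(m).mean(0),np.nanmedian(W[m],0),ballpos(1.9),proj(c,ballpos(1.9)),proj(c,ballpos(1.6)),proj(c,ballpos(0)))
E
```

```text
[152.79279279 385.52252252] [647.31591366 149.02125895 293.31646703] [639.35513683 148.41429454 291.41938623] [[385.39608611 152.94604838]] [[386.61876801 141.9129761 ]] [[389.32535658 132.73738147]]
```

View pics/ov_scene3.png

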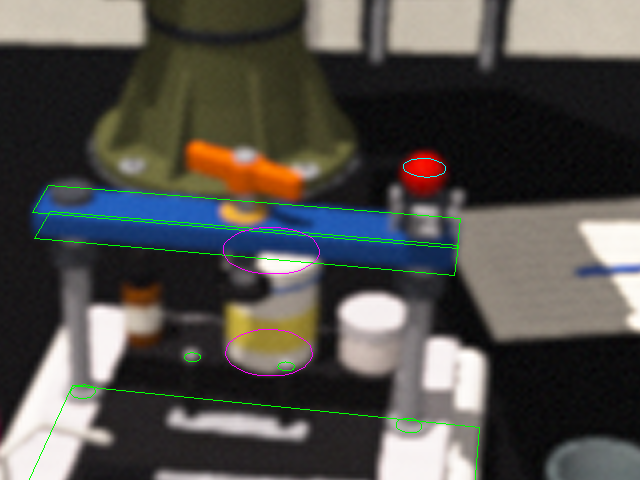

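View pics/ov_top3.png

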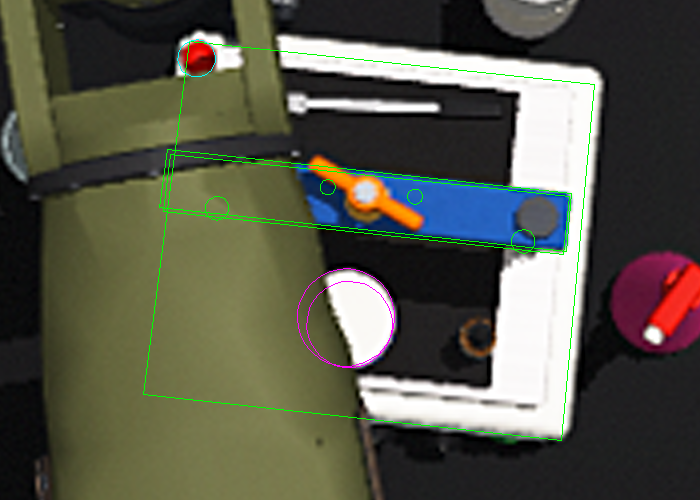

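```bash
python3 - <<'E'
from h import *
from rig import bot
t=np.radians(30);q=quat(SY,np.cos(t)*DN+np.sin(t)*SX)
P=lambda x,y,z:list(S2W(O,YAW,[[x,y,z]])[0])
for p in((-137,6.2,300),(-137,6.2,114),(-28,0,114)): print(bot.ik(P(*p),q))
bot.move_to(P(-137,6.2,300),q);bot.move_gripper(30);st(bot)
bot.servo_line(P(-137,6.2,114),speed=200,until_force=10);st(bot,"low")
snap(bot,"4")
for n,r in(("scene4",(260,440,110,260)),("top4",(225,400,175,300))):
    c=load(n);overlay(c,O,YAW,224,(497,64.4),f"pics/ov_{n}.png",r,ang=1.9)
E
```

```text
[ 0.14629358 -0.24379501  2.03397297 -0.1672414   0.84862961 -1.23984143]
[ 0.14629358  0.06139888  2.25970702 -0.39060247  0.33425538 -0.98001043]
[ 0.06880985  0.2695876   2.00425295 -0.24902823  0.36102596 -1.18527628]
 9.8 [429.2  71.7 299.9] F [-0.8  0.2 -0.4] M [0.07 0.26 0.  ] g 30.0
low 10.88 [429.3  71.8 114.7] F [-0.4  0.3  0.8] M [ 0.05  0.24 -0.01] g 29.8
```

View pics/ov_scene4.png

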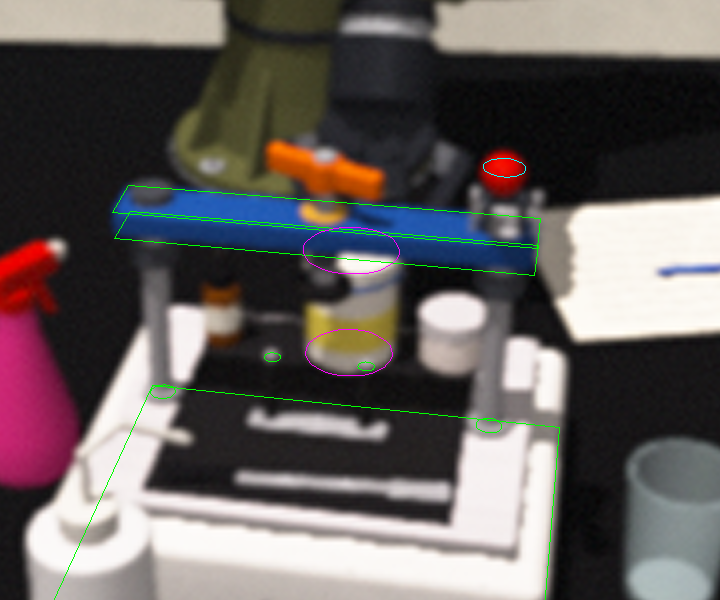

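View pics/ov_top4.png

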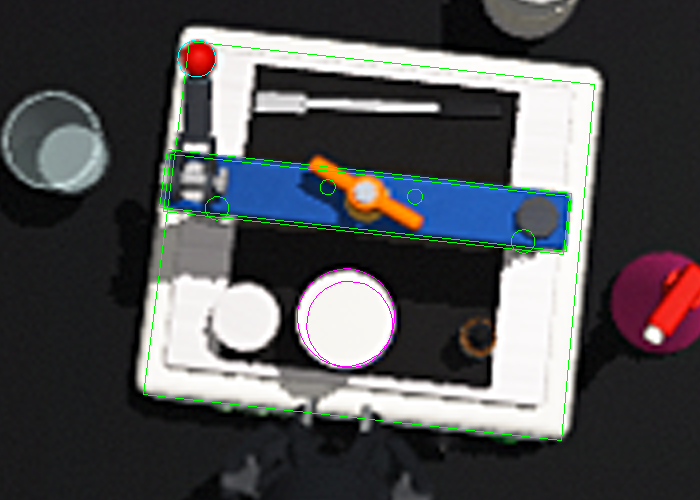

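```bash
python3 - <<'E'
from h import *
from rig import bot
P=lambda x,y,z:list(S2W(O,YAW,[[x,y,z]])[0])
bot.servo_line(P(-110,6,114),speed=90);st(bot,"a")
bot.servo_line(P(-60,0.5,114),speed=60);st(bot,"b")
print(bot.servo_line(P(-28,0,114),speed=25,until_force=6));st(bot,"c")
snap(bot,"5")
for n,r in(("scene5",(260,440,110,260)),("top5",(225,400,175,300))):
    c=load(n);overlay(c,O,YAW,224,O,f"pics/ov_{n}.png",r,ang=1.9)
E
```

```text
a 11.43 [455.6  68.5 113.9] F [-0.3 -0.  -0.7] M [0.07 0.32 0.04] g 30.1
b 12.43 [504.8  57.9 114. ] F [ 0.  -0.6  0.1] M [ 0.    0.26 -0.06] g 29.9
True
c 13.25 [524.6  55.2 113.4] F [-4.  -0.9  3.2] M [-0.09  0.48 -0.09] g 29.9
```

View pics/ov_scene5.png

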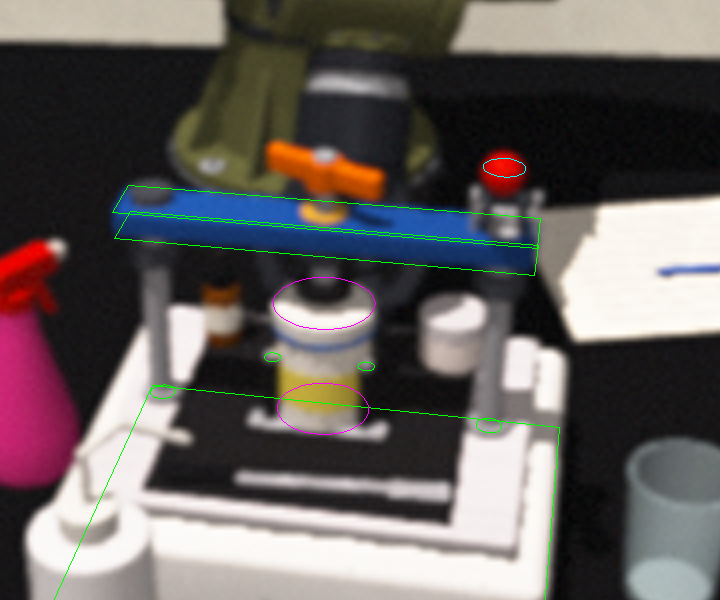

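View pics/ov_top5.png

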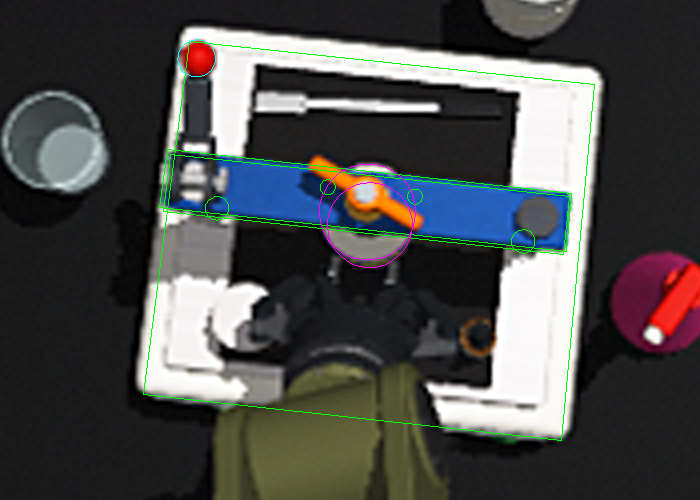

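```bash
python3 - <<'E'
from h import *
from rig import bot
P=lambda x,y,z:list(S2W(O,YAW,[[x,y,z]])[0])
print(bot.servo_line(P(-28,0,114),speed=25,until_force=6));st(bot,"c")
bot.servo_line(P(-120,0,116),speed=200)
bot.servo_line(P(-120,0,330),speed=250);st(bot,"up")
fr=[bot.read_camera("scene") for _ in range(4)]
c=fr[0];c["image"]=np.mean([f["image"] for f in fr],0).round().astype(np.uint8);D=np.array([f["depth"] for f in fr]);c["depth"]=np.median(D,0)
pickle.dump(c,open("scene6.pkl","wb"))
t=bot.read_camera("top");pickle.dump(t,open("top6.pkl","wb"))
print(bot.read_state()["clock"])
cv2.imwrite("pics/foot6.png",cv2.resize(c["image"][145:225,315:370],None,fx=7,fy=7,interpolation=cv2.INTER_NEAREST))
overlay(t,O,YAW,224,O,"pics/ov_top6.png",(225,400,175,300),ang=1.9)
print(proj(c,[[*O,164],[*(O+18*SX[:2]),164],[*(O+31*SX[:2]),164],[*(O+18*SX[:2]),174]]))
E
```

```text
True
c 13.57 [524.8  55.1 113. ] F [-5.4  1.2  3.4] M [0.03 0.52 0.  ] g 30.1
up 15.13 [445.1  63.6 328.5] F [-0.6 -0.9 -0.5] M [ 0.03  0.32 -0.04] g 30.1
15.3833
[[340.56075868 185.22271842]
 [339.32597304 188.99536869]
 [338.41083388 191.79144839]
 [339.35788812 185.42152559]]
```

View pics/foot6.png

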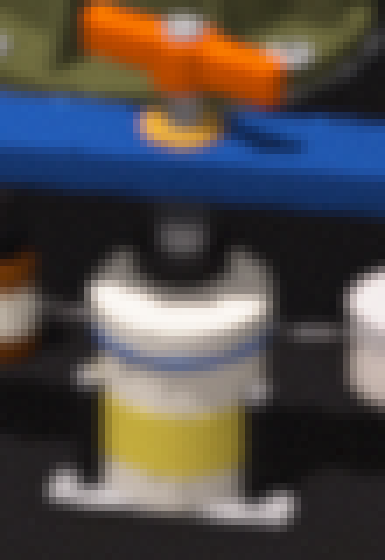

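View pics/ov_top6.png

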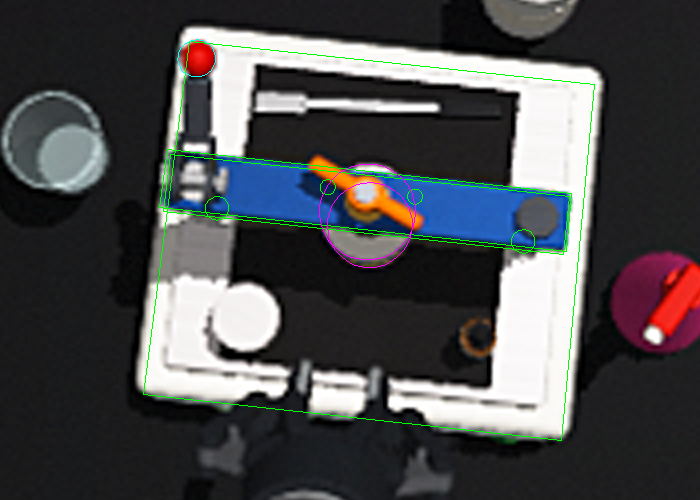

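```bash
python3 - <<'E'
from h import *
c=load("scene6");g=c["image"].astype(float).mean(2)
print("cols",list(range(335,346)))
for v in range(172,204): print(v,g[v,335:346].round().astype(int))
print(g[187,322:362].round().astype(int)); print(g[195,322:362].round().astype(int))
W=cloud(c)
for v in range(176,194):print(v,W[v,338:342].mean(0).round(1))
E
```

```text
cols [335, 336, 337, 338, 339, 340, 341, 342, 343, 344, 345]
172 [49 51 52 54 53 53 52 53 54 53 53]
173 [33 37 41 44 44 45 45 45 46 45 46]
174 [24 28 34 37 41 40 41 40 41 37 33]
175 [23 25 32 36 40 40 42 41 39 34 26]
176 [21 25 35 44 53 51 50 50 46 35 25]
177 [20 24 42 60 72 74 73 69 60 43 25]
178 [19 23 45 71 86 92 91 86 72 47 25]
179 [17 24 44 69 88 94 95 89 73 46 25]
180 [19 21 36 56 74 82 83 78 59 36 20]
181 [27 23 27 36 49 54 55 49 40 27 19]
182 [31 26 27 29 32 35 35 33 30 26 22]
183 [38 29 25 27 28 28 29 27 27 22 23]
184 [66 44 31 26 25 26 25 25 25 30 42]
185 [104  82  62  54  47  42  43  44  51  62  78]
186 [159 130 108  95  86  81  81  83  90 101 112]
187 [220 191 161 137 127 125 125 126 127 132 145]
188 [244 237 220 200 191 190 190 190 190 191 203]
189 [247 246 244 241 240 240 241 240 240 240 241]
190 [246 247 247 247 247 246 247 247 247 247 246]
191 [238 239 241 242 243 243 243 243 242 241 239]
192 [205 208 216 222 224 224 223 221 216 207 198]
193 [181 181 185 190 190 188 185 182 175 165 157]
194 [172 175 175 174 171 170 167 162 157 152 147]
195 [150 156 160 159 159 158 154
[... 477 characters left out ...]
1 161 137 127
 125 125 126 127 132 145 169 185 190 190 189 180 152 102  51  26  21  22
  21  20  22  22]
[ 29  30  32  33  36  40  63 102 124 124 118 125 139 150 156 160 159 159
 158 154 149 143 138 133 124 113 104 100 101 100  80  53  37  35  34  35
  35  34  34  33]
176 [575.4  48.8 195.9]
177 [572.6  48.7 191.5]
178 [572.7  48.7 188.9]
179 [572.2  48.7 185.9]
180 [573.2  48.8 183.6]
181 [574.5  48.9 181.6]
182 [579.1  49.2 181.6]
183 [583.7  49.5 181.5]
184 [583.2  49.4 178.4]
185 [584.3  49.5 176.3]
186 [576.   49.1 168.6]
187 [573.6  49.  164.3]
188 [579.3  49.3 164.9]
189 [583.6  49.6 164.8]
190 [588.2  49.9 164.7]
191 [592.5  50.1 164.6]
192 [596.1  50.4 164. ]
193 [595.3  50.3 160.7]
```

```bash
python3 - <<'E'
from h import *
for n in("top0","top6"):
    c=load(n);hsv=cv2.cvtColor(c["image"],cv2.COLOR_BGR2HSV);H,S,V=[hsv[...,i].astype(int) for i in range(3)]
    m=(abs(H-12)<6)&(S>150)&(V>100);m[:,:295]=0;m[:,335:]=0;m[:205]=0;m[240:]=0
    cn=cv2.findContours(m.astype(np.uint8),0,1)[0];cn=np.vstack(cn)
    W=cloud(c);print(m.sum(),np.nanmedian(W[m],0))
    P=ray_at_z(c,np.argwhere(m)[:,::-1],259 if n=="top6" else 254)[:,:2];
    w,v=np.linalg.eigh(np.cov(P.T));print(P.mean(0),w**.5,v[:,1],np.degrees(np.arctan2(v[1,1],v[0,1]))%180)
    print(cv2.minAreaRect(ray_at_z(c,cn.reshape(-1,2),259)[:,:2].astype(np.float32)))
    # silver hub top (bright cap)
    g=(V>110)&(S<90);g[:,:308]=0;g[:,325:]=0;g[:216]=0;g[231:]=0
    print("cap",ray_at_z(c,np.argwhere(g)[:,::-1].mean(0),259),g.sum())
E
```

```text
117 [564.37851086  52.52601188 253.97997207]
[565.02753107  51.72007082] [ 4.29864654 21.30392492] [0.51633832 0.85638469] 58.913047878282164
((564.1165161132812, 50.923484802246094), (72.997802734375, 20.418521881103516), 68.94480895996094)
cap [[564.44294621  50.26797798 259.        ]] 22
121 [565.25825221  54.674513   258.35169111]
[565.09162251  51.83458716] [ 4.55720057 20.9052049 ] [0.51106813 0.8595402 ] 59.264996155200265
((564.8902587890625, 50.82425308227539), (73.96807861328125, 20.755260467529297), 50.134464263916016)
cap [[571.10142333  47.70408144 259.        ]] 45
```

```bash
cat >> h.py <<'E'
NUT=np.array([564.7,51.0])
def jn(bot,z,j6):
    J1=np.arctan2(NUT[1],NUT[0]);phi=J1-j6
    # ik near current, any j6, then set
    q=quat([np.cos(phi),np.sin(phi),0],DN);j=np.array(bot.ik([*NUT,z],q));d=(j[5]-j6)
    assert abs((d+np.pi)%(2*np.pi)-np.pi)<.05,(j,j6)
    j[5]+= -round(d/(2*np.pi))*2*np.pi;return j
E
python3 - <<'E'
from h import *
from rig import bot
bot.move_joints(jn(bot,330,-2.45));st(bot,"above")
bot.move_gripper(44)
print(bot.servo_line([*NUT,263],speed=120,until_force=8));st(bot,"down")
bot.move_gripper(15,25);st(bot,"grip")
snap(bot,"7")
c=load("scene7");cv2.imwrite("pics/s7.png",cv2.resize(c["image"][110:230,270:430],None,fx=5,fy=5,interpolation=cv2.INTER_CUBIC))
E
```

```text
Traceback (most recent call last):
  File "h.py", line 56, in jn
    assert abs((d+np.pi)%(2*np.pi)-np.pi)<.05,(j,j6)
           ^^^^^^^^^^^^^^^^^^^^^^^^^^^^^^^^^^
AssertionError: (array([ 2.54737195e-02,  2.92199344e-01,  1.34751494e+00, -4.44089210e-16,
        1.50187837e+00, -2.51459537e+00]), -2.45)
```

```bash
sed -i 's/J1=np.arctan2(NUT\[1\],NUT\[0\]);phi=J1-j6/phi=0.02547-j6/' h.py
python3 - <<'E'
from h import *
from rig import bot
bot.move_joints(jn(bot,330,-2.45));st(bot,"above")
bot.move_gripper(44)
print(bot.servo_line([*NUT,263],speed=120,until_force=8));st(bot,"down")
bot.move_gripper(15,25);st(bot,"grip")
snap(bot,"7")
c=load("scene7");cv2.imwrite("pics/s7.png",cv2.resize(c["image"][110:230,270:430],None,fx=5,fy=5,interpolation=cv2.INTER_CUBIC))
E
```

```text
above 16.46 [564.5  51.1 330. ] F [ 0.5 -0.1 -0.5] M [0.06 0.04 0.02] g 29.9
False
down 17.46 [565.   51.  263.8] F [ 0.4  0.3 -0.1] M [ 0.01 -0.02 -0.03] g 44.1
grip 17.78 [565.4  50.6 264.2] F [ 3.8 -3.1  3.1] M [-0.44 -0.66  0.  ] g 21.1
```

View pics/s7.png

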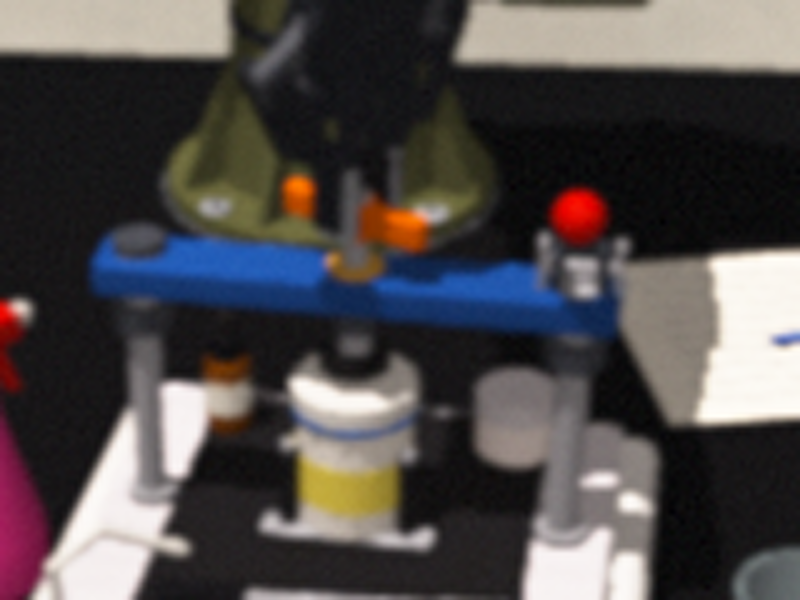

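```bash
python3 - <<'E'
from h import *
from rig import bot
for j6 in np.linspace(-2.45,2.45,5)[1:]:
    z=263-1.59*(j6+2.45)
    bot.move_joints(jn(bot,z,j6));s=st(bot,f"j6 {s['joint_positions'][5]:.2f}" if 's' in dir() else "")
    if np.linalg.norm(s["ft_force"])>40: print("STOP");break
fr=[bot.read_camera("scene") for _ in range(3)]
c=fr[0];c["image"]=np.mean([f["image"] for f in fr],0).round().astype(np.uint8);c["depth"]=np.median(np.array([f["depth"] for f in fr]),0)
pickle.dump(c,open("scene8.pkl","wb"))
cv2.imwrite("pics/s8.png",cv2.resize(c["image"][110:230,270:430],None,fx=5,fy=5,interpolation=cv2.INTER_CUBIC))
W=cloud(c);g=c["image"].astype(float).mean(2)
for v in range(176,196):print(v,W[v,338:342].mean(0).round(1),g[v,338:343].mean().round())
E
```

```text
19.01 [565.5  50.6 262.3] F [ 4.6 -3.1  2.2] M [-0.5  -0.74 -0.02] g 21.0
j6 -1.22 20.13 [565.5  50.5 260.3] F [ 4.1 -3.4  0.7] M [-0.56 -0.85  0.05] g 20.8
j6 0.00 21.26 [565.4  50.5 258.3] F [ 3.9 -3.5  2.7] M [-0.7  -0.66  0.02] g 20.6
j6 1.23 22.38 [565.4  50.6 256.4] F [ 4.3 -4.1  4.2] M [-0.64 -0.62 -0.  ] g 20.9
176 [575.1  48.8 195.7] 42.0
177 [574.7  48.8 192.7] 39.0
178 [574.5  48.8 189.9] 41.0
179 [575.2  48.9 187.6] 54.0
180 [572.6  48.8 183.3] 75.0
181 [572.2  48.8 180.3] 88.0
182 [572.8  48.8 177.9] 86.0
183 [572.3  48.8 174.8] 71.0
184 [575.   49.  173.6] 44.0
185 [579.7  49.3 173.6] 25.0
186 [583.4  49.5 173. ] 23.0
187 [583.5  49.5 170.3] 46.0
188 [583.9  49.6 167.8] 132.0
189 [583.5  49.6 164.7] 221.0
190 [588.5  49.9 164.9] 244.0
191 [593.3  50.2 165. ] 243.0
192 [595.8  50.3 163.9] 223.0
193 [596.1  50.4 161.2] 187.0
194 [596.2  50.4 158.5] 170.0
195 [595.9  50.4 155.5] 156.0
```

View pics/s8.png

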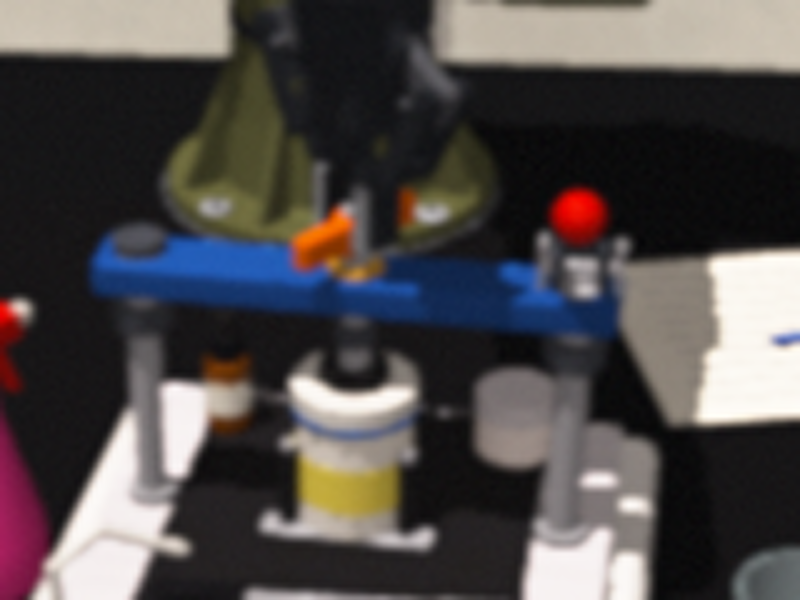

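```bash
python3 - <<'E'
from h import *
np.set_printoptions(linewidth=200)
for n,rows in(("scene6",range(181,190)),("scene8",range(183,193))):
    c=load(n);W=cloud(c);
    for v in rows:print(v,"z",W[v,331:349,2].round(1));
    for v in rows:print(v,"x",W[v,331:349,0].round(0))
E
```

```text
181 z [  1.3 164.7 179.6 181.2 181.7 180.7 181.7 181.4 181.9 182.2 181.  181.8 181.  180.6 181.7 181.4 180.1 165. ]
182 z [164.7 164.4 176.7 179.9 181.6 182.2 182.  182.1 181.3 181.2 181.6 181.9 180.8 181.1 182.3 179.8 177.8 164.9]
183 z [165.6 164.2 173.3 177.3 178.8 180.  179.8 181.3 181.8 181.3 181.5 181.1 180.3 179.9 178.9 176.9 175.2 165.2]
184 z [164.9 164.8 164.8 173.1 175.8 177.4 177.2 178.2 178.2 178.4 178.9 178.6 177.4 177.  175.8 174.6 165.  165.1]
185 z [164.8 164.3 165.3 165.2 164.8 174.8 174.7 176.1 176.8 175.6 176.8 175.5 175.  174.5 174.2 164.2 165.  165.6]
186 z [165.2 166.  165.6 165.5 165.1 165.1 163.7 164.5 172.9 172.3 164.5 164.  164.5 165.1 164.9 164.4 164.4 164.8]
187 z [164.8 163.7 165.  165.5 165.1 164.3 164.9 164.3 164.8 163.9 164.2 164.9 164.4 164.8 165.  164.9 165.9 165.3]
188 z [165.2 163.8 164.2 165.  164.6 164.  164.6 164.7 164.9 165.2 164.9 164.9 165.2 164.5 165.  164.6 164.2 163.4]
189 z [164.4 164.5 164.4 165.1 165.1 164.5 165.  164.9 164.9 164.8 164.3 164.1 164.4 164.7 164.5 165.4 164.7 164.8]
181 x [267. 547. 572. 575. 575. 574. 575. 574. 575. 575.
[... 2265 characters left out ...]
77. 570. 563.]
186 x [571. 571. 569. 579. 579. 580. 583. 583. 583. 584. 583. 584. 582. 581. 577. 576. 567. 567.]
187 x [577. 575. 575. 576. 580. 581. 581. 584. 584. 583. 583. 584. 581. 582. 577. 575. 574. 573.]
188 x [579. 580. 581. 581. 578. 582. 582. 583. 585. 585. 583. 584. 583. 579. 578. 577. 579. 576.]
189 x [585. 584. 586. 585. 585. 583. 584. 584. 583. 584. 583. 583. 583. 583. 583. 583. 581. 582.]
190 x [588. 590. 589. 589. 589. 586. 589. 590. 590. 588. 586. 587. 586. 586. 586. 589. 586. 588.]
191 x [590. 591. 592. 592. 594. 593. 594. 594. 593. 594. 592. 592. 591. 593. 593. 591. 589. 590.]
192 x [588. 591. 594. 593. 595. 596. 597. 595. 594. 598. 596. 597. 594. 593. 593. 593. 591. 588.]
```

```bash
cat >> h.py <<'E'
def foot_an(bot,tag,nf=8):
    fr=[bot.read_camera("scene") for _ in range(nf)]
    c=fr[0];c["image"]=np.mean([f["image"] for f in fr],0).round().astype(np.uint8)
    D=np.array([f["depth"] for f in fr]);c["depth"]=D.mean(0);pickle.dump(c,open(f"scene{tag}.pkl","wb"));return c
def foot_rep(c,rows=range(181,193)):
    W=cloud(c)
    for v in rows:print(v,"z",W[v,332:348,2].round(1))
    lid=W[189:191,333:345,2];print("lid",lid.mean().round(2))
    X=W[180:189,336:344].reshape(-1,3)
E
python3 - <<'E'
from h import *
np.set_printoptions(linewidth=200)
from rig import bot
bot.move_gripper(44);bot.servo_line([*NUT,330],speed=200)
bot.servo_line([440,63,335],speed=250);st(bot)
t=bot.read_camera("top");pickle.dump(t,open("top9.pkl","wb"))
c=foot_an(bot,"9");foot_rep(c);print(bot.read_state()["clock"])
overlay(t,O,YAW,224,O,"pics/ov_top9.png",(225,400,175,300),ang=1.9)
cv2.imwrite("pics/foot9.png",cv2.resize(c["image"][145:225,315:370],None,fx=7,fy=7,interpolation=cv2.INTER_NEAREST))
hsv=cv2.cvtColor(t["image"],cv2.COLOR_BGR2HSV);H,S,V=[hsv[...,i].astype(int) for i in range(3)]
m=(abs(H-12)<6)&(S>150)&(V>100);m[:,:295]=0;m[:,335:]=0;m[:205]=0;m[245:]=0
P=ray_at_z(t,np.argwhere(m)[:,::-1],251)[:,:2];w,v=np.linalg.eigh(np.cov(P.T));print(m.sum(),np.nanmedian(cloud(t)[m],0),P.mean(0),np.degrees(np.arctan2(v[1,1],v[0,1]))%180)
E
```

```text
24.06 [440.3  63.  334.6] F [-0.1 -0.4 -0.2] M [ 0.01  0.03 -0.04] g 44.2
181 z [165.4 164.7 173.2 174.2 173.6 177.2 179.8 180.6 181.  180.9 180.2 178.2 173.5 173.7 173.6 164.7]
182 z [164.3 172.8 173.8 173.7 173.7 174.5 177.1 177.5 178.2 177.8 178.  175.2 174.5 173.6 174.5 236.1]
183 z [164.8 173.5 173.8 173.7 174.2 173.5 174.7 175.3 175.5 175.2 174.8 173.8 173.3 173.8 174.  173.6]
184 z [164.1 170.6 173.7 173.9 235.9 173.6 173.6 236.6 173.9 173.4 173.7 174.  174.6 174.  172.7 172.1]
185 z [165.  168.8 171.9 173.3 174.2 174.  173.9 173.5 174.2 173.5 173.5 173.9 173.5 173.5 172.1 169.2]
186 z [165.6 164.9 168.8 169.7 171.6 172.4 172.4 173.7 173.3 172.8 172.9 171.9 171.9 170.8 232.6 164.5]
187 z [164.7 164.5 166.  167.5 169.1 169.5 169.9 170.3 170.3 170.2 170.3 169.4 168.9 167.7 165.8 164.8]
188 z [164.5 165.2 165.  165.  166.2 166.6 167.2 167.7 167.5 167.  167.6 167.  165.8 164.8 228.7 164.6]
189 z [164.4 164.6 165.1 164.1 165.2 164.6 164.7 164.7 164.7 164.7 164.6 165.2 165.2 164.3 164.7 164.8]
190 z [164.3 228.3 164.7 163.9 164.7 165.1 164.8 164.4 164.1 164.5 164.8 164.9 164.4 165.2 164.7 164.6]
191 z [162.3 163.4 164.5 164.6 164.5 164.5 164.9 163.9 165.1 164.2 164.6 164.3 164.8 164.9 164.5 164.5]
192 z [224.  160.8 161.8 162.2 163.2 164.1 163.6 163.9 163.9 164.  164.3 163.7 162.9 162.9 162.6 161.5]
lid 167.32
24.5083
126 [560.99388193  51.38554926 250.74341005] [563.78319331  50.48734163] 139.3499060746517
```

View pics/foot9.png

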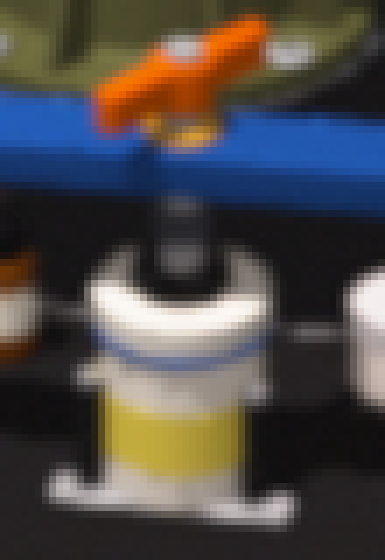

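View pics/ov_top9.png

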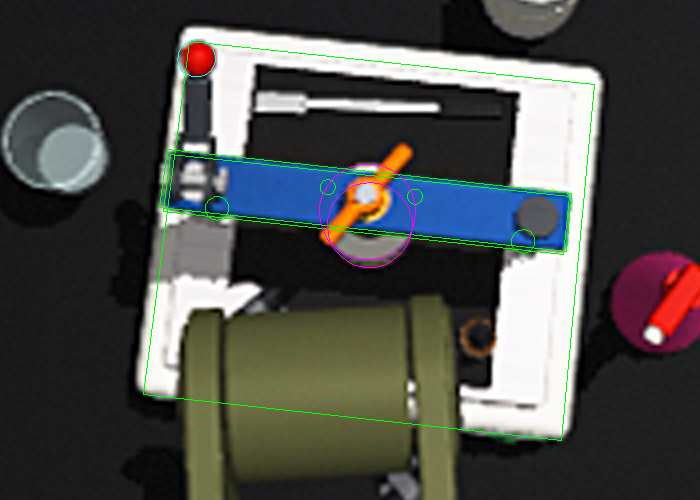

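```bash
cat >> h.py <<'E'
def ftop(bot,nf=5):
    D=[];
    for _ in range(nf): c=bot.read_camera("scene");D.append(c["depth"])
    D=np.array(D);D[D==0]=np.nan;c["depth"]=np.nanmedian(D,0);W=cloud(c)
    a=np.r_[W[184,334:346,2],W[185,336:344,2],W[183,[334,335,336,344,345]+[],2] if 0 else []]
    lid=W[189:191,334:346,2];return round(np.nanmean(a),2),round(np.nanmean(lid),2),W
E
python3 - <<'E'
from h import *
from rig import bot
bot.move_joints(jn(bot,330,-.836))
print(bot.servo_line([*NUT,255],speed=130,until_force=8));st(bot,"down")
bot.move_gripper(15,25);st(bot,"grip")
print(ftop(bot)[:2])
s=st(bot)
bot.move_joints(jn(bot,254.5,-.836+.3));st(bot,"t")
print(ftop(bot)[:2]);st(bot)
E
```

```text
False
down 28.02 [565.   51.  255.9] F [-0.5 -0.7  1. ] M [-0.    0.03 -0.01] g 43.9
grip 28.35 [565.  51. 256.] F [-0.7  0.1  5.4] M [-0.06  0.08 -0.02] g 20.7
(np.float64(173.65), np.float64(164.75))
 28.6 [565.   51.  255.9] F [-0.1 -0.   6.4] M [0.03 0.14 0.02] g 20.9
t 28.99 [565.1  51.2 255.5] F [1.6 1.6 5.8] M [ 0.17 -0.12 -0.1 ] g 21.0
(np.float64(173.6), np.float64(164.66))
 29.24 [565.1  51.1 255.5] F [1.5 0.9 5.7] M [ 0.14 -0.16 -0.07] g 20.7
```

```bash
python3 - <<'E'
from h import *
from rig import bot
bot.move_gripper(44);bot.servo_line([*NUT,330],speed=200)
bot.servo_line([440,63,335],speed=250);st(bot)
t=bot.read_camera("top");pickle.dump(t,open("top10.pkl","wb"))
print(ftop(bot,8)[:2])
hsv=cv2.cvtColor(t["image"],cv2.COLOR_BGR2HSV);H,S,V=[hsv[...,i].astype(int) for i in range(3)]
m=(abs(H-12)<6)&(S>150)&(V>100);m[:,:295]=0;m[:,335:]=0;m[:205]=0;m[245:]=0
P=ray_at_z(t,np.argwhere(m)[:,::-1],251)[:,:2];w,v=np.linalg.eigh(np.cov(P.T));print(m.sum(),np.nanmedian(cloud(t)[m],0),P.mean(0),np.degrees(np.arctan2(v[1,1],v[0,1]))%180)
q=quat(SY,DN);b=ballpos(1.9)
print(bot.ik(list(b+[0,0,80]),q),bot.read_state()["clock"])
E
```

```text
30.77 [440.3  63.  334.6] F [0.3 0.6 1.2] M [-0.05  0.04  0.02] g 44.0
(np.float64(173.72), np.float64(164.62))
133 [565.32218316  48.16875656 250.91223903] [564.93261393  48.96685324] 122.24438876915242
[ 1.72300144e-01  5.07068336e-01  9.61022095e-01 -4.44089210e-16
  1.67350222e+00 -1.29229618e+00] 31.2167
```

```bash
python3 - <<'E'
from h import *
from rig import bot
q=quat(SY,DN);b=ballpos(1.92)
bot.move_to(list(b+[0,0,85]),q);st(bot,"above")
print(bot.servo_line(list(b+[0,0,6]),speed=120,until_force=8));st(bot,"down")
bot.move_gripper(15,30);st(bot,"gripped")
for a in np.linspace(1.92,0,10)[1:]:
    bot.servo_line(list(ballpos(a)+[0,0,6]),speed=100);s=st(bot,f"{a:.2f}")
    if np.linalg.norm(s["ft_force"])>45: print("STOP");break
print(bot.servo_line(list(ballpos(-.12)+[0,0,6]),speed=40,until_force=14));st(bot,"end")
E
```

```text
above 32.11 [640.  148.  375.2] F [-0.6 -0.1  0.5] M [ 0.   -0.02  0.04] g 44.1
False
down 32.92 [640.6 148.2 297.3] F [ 0.  -0.5  0.5] M [ 0.03 -0.06  0.01] g 44.2
gripped 33.26 [640.6 148.1 297.1] F [-1.6 -2.7  6.5] M [-0.45  0.15  0.02] g 19.4
1.71 33.59 [627.6 149.5 309.1] F [ 1.2 -2.4  2.3] M [-0.5  -0.38  0.03] g 19.9
1.49 33.92 [611.8 151.2 317.7] F [-0.6 -4.  -3.3] M [-0.6   0.24 -0.02] g 19.9
1.28 34.26 [594.7 153.  323.6] F [-1.9 -3.5 -5.5] M [-0.73  0.26 -0.01] g 19.8
1.07 34.59 [577.  154.9 326.2] F [-1.2 -4.5 -5.9] M [-0.84  0.07 -0.1 ] g 19.8
0.85 34.92 [559.2 156.8 325. ] F [-0.1 -5.5 -3.6] M [-0.82 -0.06  0.  ] g 19.3
0.64 35.26 [542.1 158.7 320.3] F [-0.2 -5.6  1.4] M [-0.88  0.14 -0.07] g 18.8
0.43 35.59 [526.3 160.5 312.6] F [-7.6 -6.5 10.8] M [-0.99  0.99 -0.06] g 15.3
0.21 35.92 [513.2 162.2 299. ] F [ 0.2  0.2 -0.1] M [-0.03  0.02  0.01] g 14.5
0.00 36.26 [502.7 163.1 284.2] F [ 0.6  0.2 -0.4] M [-0.01 -0.01 -0.05] g 15.2
False
end 36.67 [498.  163.5 274.8] F [-0.3  0.   0.8] M [ 0.02  0.01 -0.04] g 14.8
```

```bash
python3 - <<'E'
from h import *
from rig import bot
snap(bot,"11")
c=load("scene11");overlay(c,O,YAW,221,O,"pics/ov_scene11.png",(280,440,90,210),ks=5,ang=.45)
W=cloud(c);hsv=cv2.cvtColor(c["image"],cv2.COLOR_BGR2HSV);H,S,V=[hsv[...,i].astype(int) for i in range(3)]
m=((H<4)|(H>176))&(S>150)&(V>60);m[:,:350]=0;m[:100]=0;m[250:]=0
print(m.sum(),np.argwhere(m).mean(0),np.nanmedian(W[m],0))
for a in(0,.2,.4,.6,.8):print(a,ballpos(a).round(0),proj(c,ballpos(a)))
E
```

```text
83 [125.19277108 389.02409639] [544.37084469 158.02470859 313.86771187]
0 [503. 163. 278.] [[389.32535658 132.73738147]]
0.2 [512. 162. 292.] [[389.47741785 128.97512545]]
0.4 [525. 161. 303.] [[389.48905492 126.42081421]]
0.6 [539. 159. 312.] [[389.35234731 125.23817246]]
0.8 [555. 157. 318.] [[389.06487586 125.55042663]]
```

View pics/ov_scene11.png

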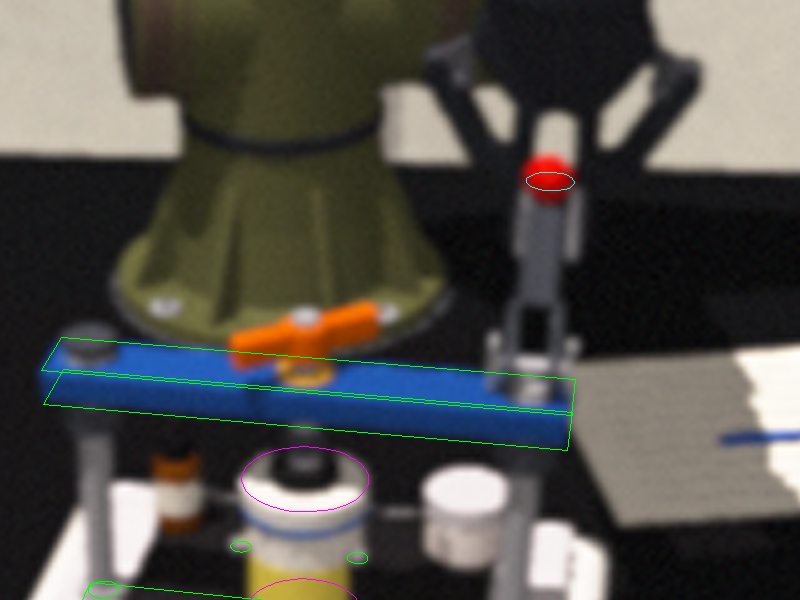

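```bash
cat >> h.py <<'E'
def pushpos(a,tip=19):
    e=a+np.pi/6;u=np.sin(e)*SX+np.cos(e)*np.array([0,0,1]);return ballpos(a)+11*u+11*SX+np.array([0,0,tip])
E
python3 - <<'E'
from h import *
from rig import bot
e=bot.read_state()["ee_pos"]
bot.servo_line([e[0],e[1],395],speed=250)
p=pushpos(.85);print(p)
bot.servo_line([p[0],p[1],395],speed=250);bot.move_gripper(0)
bot.servo_line(list(p),speed=150,until_force=8);st(bot,"start")
for a in np.arange(.7,-.01,-.14):
    r=bot.servo_line(list(pushpos(a)),speed=80);s=st(bot,f"{a:.2f}")
    if np.linalg.norm(s["ft_force"])>35: print("STOP");break
print(bot.servo_line(list(pushpos(-.15)),speed=40,until_force=15));st(bot,"end")
snap(bot,"12")
c=load("scene12");overlay(c,O,YAW,219,O,"pics/ov_scene12.png",(280,440,90,210),ks=5,ang=0)
E
```

```text
[580.80452567 154.65585212 340.00779822]
start 38.69 [580.8 154.7 341. ] F [ 0.5 -0.4 -0.4] M [ 0.02  0.   -0.02] g -0.1
0.70 39.0 [568.3 156.1 339.4] F [-0.2  0.6  0.5] M [0.   0.02 0.02] g 0.2
0.56 39.3 [556.9 157.2 335.2] F [0.5 1.1 0.5] M [ 0.02  0.01 -0.02] g -0.0
0.42 39.6 [546.  158.4 330. ] F [ 0.4 -0.3  0.4] M [0.04 0.04 0.01] g -0.0
0.28 39.9 [536.  159.5 323.4] F [-0.6 -0.4  0.1] M [-0.01  0.01  0.07] g -0.1
0.14 40.2 [526.9 160.4 315.6] F [-0.2 -0.1 -0.2] M [0.01 0.02 0.03] g -0.1
-0.00 40.5 [519.  161.2 306.6] F [0.4 0.1 0. ] M [-0.02 -0.02  0.03] g 0.3
True
end 40.74 [517.7 161.4 304.7] F [ 3.  -1.4  6.8] M [-0.13 -0.45  0.03] g 0.1
```

View pics/ov_scene12.png

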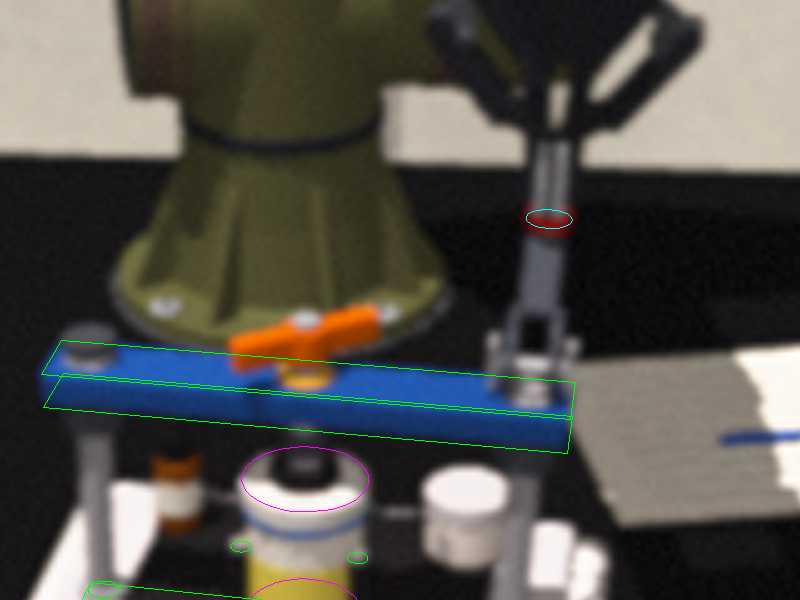

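```bash
python3 - <<'E'
from h import *
from rig import bot
print(bot.servo_line(list(pushpos(-.15)),speed=30,until_force=12));st(bot,"end")
e=bot.read_state()["ee_pos"]
bot.servo_line([e[0]+3,e[1],390],speed=250)
bot.servo_line([400,200,390],speed=300);st(bot)
t=bot.read_camera("top");pickle.dump(t,open("top13.pkl","wb"))
print(ftop(bot,6)[:2])
c=bot.read_camera("scene");pickle.dump(c,open("scene13.pkl","wb"))
for n,r in(("scene13",(280,440,110,230)),("top13",(225,400,175,300))):
    overlay(load(n),O,YAW,219,O,f"pics/ov_{n}.png",r,ang=0)
for n in("scene0","scene13"):
    c=load(n);W=cloud(c);hsv=cv2.cvtColor(c["image"],cv2.COLOR_BGR2HSV);H,S,V=[hsv[...,i].astype(int) for i in range(3)]
    m=((H<4)|(H>176))&(S>180)&(V>150);m[:,:350]=0;m[:100]=0;m[250:]=0
    print(n,m.sum(),np.argwhere(m).mean(0),np.nanmedian(W[m],0))
    m=(abs(H-108)<10)&(S>150)&(V>60);m[:,:285]=0;m[:,400:]=0;m[:150]=0;m[190:]=0;print("bar",np.argwhere(m).mean(0))
for n in("top0","top13"):
    c=load(n);W=cloud(c);hsv=cv2.cvtColor(c["image"],cv2.COLOR_BGR2HSV);H,S,V=[hsv[...,i].astype(int) for i in range(3)]
    m=((H<4)|(H>176))&(S>180)&(V>150);m[:,:250]=0;m[:,280:]=0;m[:180]=0;m[270:]=0
    print(n,m.sum(),np.argwhere(m).mean(0),np.nanmedian(W[m],0))
    print("bar z",np.nanmedian(W[222:232,326:352,2]))
E
```

```text
True
end 41.05 [517.7 161.4 304.8] F [ 1.6 -1.2  6.9] M [-0.23 -0.37  0.03] g 0.1
 42.12 [399.7 200.1 389.4] F [ 0.3 -0.  -0.2] M [0.   0.02 0.01] g -0.1
(np.float64(173.52), np.float64(164.75))
scene0 45 [131.35555556 389.11111111] [510.28540362 161.57663158 283.98744611]
bar [168.64102564 340.00618921]
scene13 48 [131.58333333 389.10416667] [511.27484875 161.64238966 283.97262226]
bar [168.90652557 340.51322751]
top0 51 [247.92156863 267.50980392] [502.61136513 160.73072289 284.67226811]
bar z 219.53183475026526
top13 51 [247.92156863 267.50980392] [502.71036358 160.59594874 284.98282412]
bar z 219.4214733820229
```

View pics/ov_scene13.png

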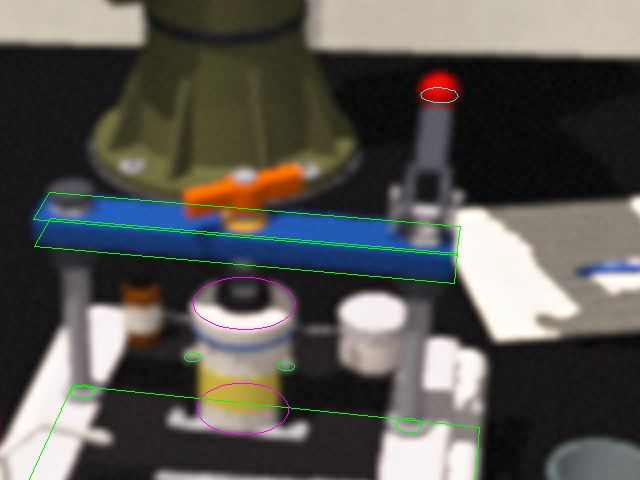

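View pics/ov_top13.png

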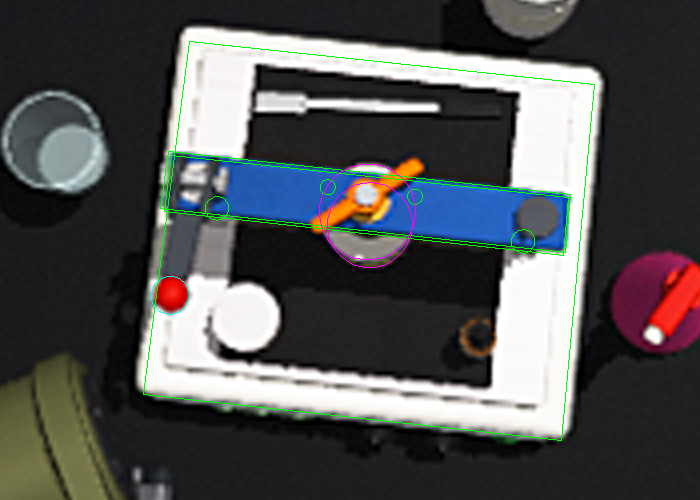

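```bash
python3 - <<'E'
from rig import bot
print(bot.finish_job(),bot.read_state()["clock"])
E
```

```text
the job is handed in; nothing more can be done
the job is handed in; nothing more can be done
```

The jar is clamped and the job is handed in, at about 42.5 s of the 61 s allowed. `finish_job` gave no verdict.

- **Lever opened:** I pinched the red ball and swung it over to the stop. In the camera image it lay within 0.2 px of where fully open (1.9 rad) should put it.
- **Jar slid back:** I pushed it low with two fingers, 6 mm sideways and 68 mm back, until both stop pins resisted. Its outline matched the nest in both views and it stayed upright.
- **Nut wound down:** I turned it 4.88 rad and then 0.30 rad, measured from the wing's direction. The foot did not go any lower during the last 0.30 rad, although the nut did turn. It therefore already touched the lid, and I estimate it was pressing by 0.3 to 0.5 mm with the lever still open.
- **Lever shut:** My grip slipped off the ball at about 0.5 rad. I finished with closed fingers, pushing from behind and above until the stop resisted.

**Last checks:**
- The ball is back at its starting pixels in the top view, and within 0.3 px in the scene view.
- The bar is back at its starting height of 219.4 mm, against 219.5 mm at the start.
- The foot is still on the lid, and no bystander I could see has moved.
- I had no reading of the plunger itself. By geometry it should be pushed in about 5.4 mm of its 8 mm.

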